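Clip the vapour sensor on the solvent-waste box and hold its lid open

ROBOT

A 7-joint arm with a two-finger parallel gripper is mounted at the origin on a cart in front of the work surface, level with it; the furniture and walls round the work are solid. World frame = base frame: x ahead of the robot, y to its left, z up, the work surface at z = 0. Lengths are in mm, angles in rad, forces in N, time in s.
With the tool pointing down it reaches from about 425 to 825 mm from the base axis. Payload 3.6 kg.
Tool frame: the origin (TCP) lies midway between the tips of the shut fingers; the grasp point (between the pads) lies ctrl.pinch_z behind it (ctrl.pinch_z is the distance from the TCP to the grasp point, in mm); z points along the fingers, y is the line along which they close (so a half turn about z gives the same grasp; the last joint's range is limited). The gripper opens to 85 mm and grips with 20 to 120 N. Pads are 22 mm wide; open, the fingers measure 114 mm over their backs; the gripper's body (76 mm by 85 mm) begins 54 mm behind the grasp point. The pads swing forward as they close: fully open they stand 13 mm farther back than shut.
Start: joints at [-1.153, 0.615, -0.013, 1.423, 0.008, 1.103, -0.04], TCP at [279.645, 586.738, 231.297] pointing down, gripper open.
Joint ranges: [-3.12, 3.12], [-0.3, 2.06], [-1.34, 1.32], [0.26, 2.42], [-1.36, 4.5], [0.01, 1.98], [-2.84, 2.84]. Speed limits (rad/s): [2.79, 2.79, 3.14, 3.14, 3.14, 3.14, 3.14].

INTERFACE

Orientations are given as a unit quaternion [x, y, z, w].
In Python, from cell import ctrl gives the robot as it stands. Calls block until the motion is done:
- ctrl.reach(position, orientation): joint-space move of the TCP to a pose.
- ctrl.line_to(position, velocity=150, rot=None, threshold=None): straight line of the TCP; rot=None keeps the orientation; velocity is the mean speed in mm/s. With threshold (N) it stops when the force on the tool has changed by that much, and returns True; else False.
- ctrl.set_joints(angles): joint-space move.
- ctrl.command_gripper(opening, grasp_force=None): opening from 0.0 (shut) to 1.0 (fully open); grasp_force is the grip in N (None keeps the last); returns when the fingers have stopped.
- ctrl.hold(seconds).
- ctrl.inverse_kinematics(position, orientation): joint angles nearest the present ones, or None.
- ctrl.capture(name): name is "scene" or "top" or "wrist"; returns a dict with "image" (480x640x3 uint8, red, green, blue), "intrinsics" (3x3 intrinsics, pixels), "T" (4x4, takes a point from camera to world coordinates). Camera axes: x right, y up, looking along -z (the intrinsics and any distortion apply to the point x, -y, -z); pixel columns grow to the right and rows downward; lengths in mm; the calibration is good to about 2 mm. The wrist camera is an equidistant fisheye: a pixel r from the principal point sees the ray r / f radians off the axis. A picture is of the moment at which its call begins. There is no depth.
A pose or a line that the arm cannot do raises ctrl.Unreachable and nothing moves.
- ctrl.hand_in(): hands the job in; it is judged then, once.
Readings, each from a call of its own:
- ctrl.read_clock(): time.
- ctrl.read_qpos(): joint angles.
- ctrl.read_dq(): joint speeds.
- ctrl.read_joint_efforts(): joint torques, N m.
- ctrl.read_tcp_pos(): TCP position.
- ctrl.read_tcp_rot(): TCP orientation.
- ctrl.read_force(): force on the tool from outside, world axes, zero at the start.
- ctrl.read_ft_torque(): the same for the moment, N m.
- ctrl.read_opening(): opening from 0.0 (shut) to 1.0 (fully open).
- ctrl.read_grasp_force(): force on a finger pad.
Only numpy, scipy, OpenCV 4.12 (cv2) and the standard library are available. Lean on these libraries where they do the work, as an engineer would, in place of code of your own. Each camera call takes 0.05 s, during which the arm holds its last target. There are 200 camera calls.

TASK

A colleague is about to empty a flask into the solvent-waste box. Take the sprung vapour-sensor clip off its parking stand and clip it firmly upright onto the free top edge of the sensor rail at the side of the box, let go of it, and only then raise the box's self-closing lid and hold it still, open at 50 degrees; finish while still holding the lid there, with the clip still in place. Leave everything else on the worktop where it is.

Things in the scene. Friction and masses are not known exactly. Their poses are not given: they have to be found in the camera images.
- clip: Grey sprung clip like a big clothes peg, 22 mm wide, 73 mm high, 70 g, white sensor block (14x16x26 mm) on the -x end of its hinge. Origin: middle of the hinge pin; x along the pin, y across the halves, z up. Rounded lever tips 36 mm above the origin, 44 mm apart outside. Jaws reach 34 mm below it; a plate enters to 8 mm below it. Frame rides on the -y half: tilts 0.33 rad about x when squeezed.
- clip_jaw (a joint): Jaw opening, rad: 0 = closed on a 4 mm plate, -0.12 = empty and shut, 0.66 = fully open stop (jaws 22 mm apart). Squeeze the lever tips together along the clip's y to open it: 5 N at first, 9 N at the stop, where the tips are 19 mm apart outside and 40 mm above the origin; a grip of 25 N is safe. The spring shuts it on release.
- clip_stand: Parking stand, fixed: black base 100 x 64 x 12 mm with an upright 4 mm steel plate, 70 mm long along its x axis, top edge 80 mm up. Origin: centre of the underside. The clip starts on this plate, parallel to it, upright, its origin 14 mm above the top edge and within 12 mm of the middle.
- stand_edge (a point): Middle of the top edge of the parking stand's plate, 80 mm above the worktop; x along the edge.
- bin: Solvent-waste box, fixed to the worktop: grey sheet-metal box, 150 (x) x 170 (y) x 110 mm high. Origin: centre of the underside; x points from the front to the hinge side, y to the side with the sensor rail, z up.
- rail_edge (a point): Middle of the free top edge of the sensor rail: upright steel plate 4 mm thick, 120 mm long along the box's x, 40 mm high, top edge 100 mm above the worktop, 45 mm off the box's +y side wall (130 mm from the box's middle) on two low brackets 50 mm either side of its middle. Axes as the box's.
- lid_hinge (a point): Middle of the lid's hinge axis, at the box's far top edge (76 mm behind its middle, 110 mm up); the axis runs along the box's y. Axes as the box's.
- bin_lid (a joint): Opening angle of the lid, rad: 0 = shut, grows as the front rises; 50 degrees = 0.873; stop at 1.3. Lid 0.3 kg with a light closing spring: it falls shut from any angle. About 2 to 3 N lifts it at the grip.
- lid_grip (a point): Point to grasp on the lid's black upright grip tab (42 mm long in x, 14 mm thick in y, 48 mm above the lid): in its middle, 32 mm above the lid, 16 mm below its top; when shut 120 mm in front of the hinge axis and 38 mm above it. Turns with the lid. Pinched along y, the tab can turn between the fingers as the lid rises, so the gripper may stay pointing down.
- keyboard: bystander: black keyboard, 128 x 439 x 24 mm, to the left, at the table's near edge. Origin: centre of its underside.
- mouse: bystander: black computer mouse, 113 x 60 x 36 mm. Origin: centre of its underside.
- tip_box: bystander: pipette tip box with clear lid, 90 x 116 x 66 mm. Origin: centre of its underside.
- dropper_bottle_a: bystander: white dropper bottle, 50 mm across, 100 mm high. Origin: centre of its underside.
- dropper_bottle_b: bystander: a second such dropper bottle, 50 mm across, 100 mm high. Origin: centre of its underside.
- orange_jar: bystander: small jar with a wide screw cap, 41 mm across, 53 mm high, standing between the parking stand and the box. Origin: centre of its underside.
- hdpe_bottle: bystander: tall white bottle, 81 mm across, 189 mm high, at the back right. Origin: centre of its underside.
- beaker_large: bystander: glass beaker, 88 mm across, 100 mm high, at the back right. Origin: centre of its underside.
- tape_roll: bystander: roll of tape lying flat, 84 mm across, 18 mm high. Origin: centre of its underside.
Not all that is in view belongs to the job. Leave any purple look-alike of the clip alone.

How it is judged (in metres and radians):
On the way, in this order (a step that is already met when the one before it is completed fails the run):
1. the clip sits closed on the sensor rail's top edge and has been let go, the lid still shut (x of clip in the frame of rail_edge between -0.062 and 0.062 m and y of clip in the frame of rail_edge between -0.007 and 0.007 m and z of clip in the frame of rail_edge between 0.002 and 0.027 m and value of joint clip_jaw between -0.07 and 0.1 rad and angle between the x axis of clip and the x axis of bin, either way round below 0.35 rad and angle between clip's own z axis and vertical below 0.35 rad and contact force between clip and the fingers below 0.1 N and contact force between clip and the arm below 0.1 N and value of joint bin_lid below 0.17 rad), for 0.2 s.
2. the lid is held by the robot between 45 and 55 degrees (value of joint bin_lid between 0.785 and 0.96 rad and (contact force between bin_lid and the fingers above 0.5 N or contact force between bin_lid and the arm above 0.5 N) and velocity of joint bin_lid between -0.15 and 0.15 rad/s), for 0.2 s.
At the end, for the whole second after the job is handed in: Robot holds the lid still at 50 +- 5 degrees, contact 0.5 N or more. Clip closed on the sensor rail, untouched: hinge pin within 62 mm of the rail's middle along it, 7 mm of its plane, 2 to 27 mm above its edge, within 20 degrees of upright and of the rail's direction (all of step 2 and x of clip in the frame of rail_edge between -0.062 and 0.062 m and y of clip in the frame of rail_edge between -0.007 and 0.007 m and z of clip in the frame of rail_edge between 0.002 and 0.027 m and value of joint clip_jaw between -0.07 and 0.1 rad and angle between the x axis of clip and the x axis of bin, either way round below 0.35 rad and angle between clip's own z axis and vertical below 0.35 rad and contact force between clip and the fingers below 0.1 N and contact force between clip and the arm below 0.1 N); the arm keeps its last pose, push and grip.
It fails at once if the lid is raised (more than 10 degrees) while the clip is not on the sensor rail (value of joint bin_lid above 0.175 rad and not (x of clip in the frame of rail_edge between -0.062 and 0.062 m and y of clip in the frame of rail_edge between -0.007 and 0.007 m and z of clip in the frame of rail_edge between 0.002 and 0.027 m and value of joint clip_jaw between -0.07 and 0.1 rad and angle between the x axis of clip and the x axis of bin, either way round below 0.35 rad and angle between clip's own z axis and vertical below 0.35 rad)).
It fails at once if a bystander is moved more than 30 mm (distance of any of keyboard, mouse, tip_box, dropper_bottle_a, dropper_bottle_b, orange_jar, hdpe_bottle, beaker_large, tape_roll from where it was at the start of the episode above 0.03 m).
It also fails if it takes over 51 s, if anything falls off the work surface, if the arm or the gripper's body presses on something with over 40 N, if the wrist force passes 120 N, or if a joint passes its speed limit or range.

## Working session

There is one attempt and no reset: what is moved stays moved. The work goes in short steps, each a Python script; the robot and the scene stay as the last script left them, time stands still between calls to the robot, and variables do not carry over. Pictures are saved under pics/ and viewed, at most 10 in all, crops included, and the job is handed in when it is done.

```bash
mkdir -p pics; ls; python3 - <<'E'
from cell import ctrl
import cv2,numpy as np
for n in ("scene","top","wrist"):
    c=ctrl.capture(n); cv2.imwrite(f"pics/{n}0.png",c["image"][...,::-1]); np.savez(f"pics/{n}0.npz",**c)
    print(n,np.round(c["intrinsics"],1).tolist(),np.round(c["T"],3).tolist(),[k for k in c])
print(ctrl.pinch_z,ctrl.read_tcp_rot(),ctrl.read_clock())
E
```

```text
pics
scene [[554.8, 0.0, 325.1], [0.0, 554.8, 232.6], [0.0, 0.0, 1.0]] [[0.783, 0.424, -0.456, -93.127], [-0.622, 0.545, -0.562, -654.234], [0.01, 0.723, 0.691, 1046.909], [0.0, 0.0, 0.0, 1.0]] ['image', 'intrinsics', 'T']
top [[496.2, 0.0, 322.4], [0.0, 496.2, 243.0], [0.0, 0.0, 1.0]] [[0.027, 0.995, -0.096, 407.587], [-1.0, 0.026, -0.01, 110.488], [-0.007, 0.097, 0.995, 1312.237], [0.0, 0.0, 0.0, 1.0]] ['image', 'intrinsics', 'T']
wrist [[371.6, 0.0, 324.3], [0.0, 371.6, 243.1], [0.0, 0.0, 1.0]] [[0.43, -0.86, -0.276, 208.476], [0.903, 0.409, 0.132, 620.13], [-0.001, -0.306, 0.952, 373.224], [0.0, 0.0, 0.0, 1.0]] ['image', 'intrinsics', 'T']
18.700000000000003 [ 2.20544647e-01  9.75376387e-01 -9.59345939e-04 -2.04644861e-04] 0.15
```

View pics/scene0.png

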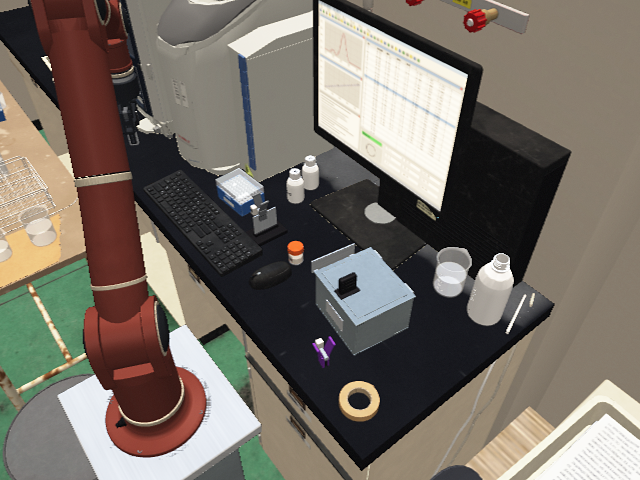

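View pics/top0.png

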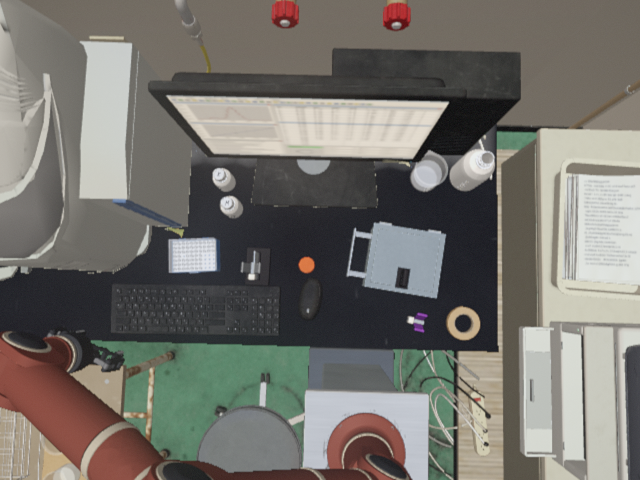

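The scene view shows the grey clip on its black stand at (263,213), with the box at (362,300), lid tab at (347,285) and rail at (333,258). In the top view the clip is at (252,265), the rail at about (358,252) and the tab at (402,278).

Candidates for the clip: the grey peg at scene (263,213) / top (252,265), and the purple peg at scene (323,350) / top (417,321). I choose the grey one, because it is grey with a white block and stands on the stand plate. A close crop will check this.

```bash
python3 - <<'E'
import cv2,numpy as np
s=cv2.imread("pics/scene0.png");t=cv2.imread("pics/top0.png")
a=cv2.resize(s[190:250,230:290],(400,400),interpolation=2) # clip scene x6.67
b=cv2.resize(t[240:290,227:277],(400,400),interpolation=2) # x8
cv2.imwrite("pics/c1.png",np.hstack([a,b]))
a=cv2.resize(s[235:355,300:420],(400,400),interpolation=2) # x3.33
b=cv2.resize(t[210:310,345:445],(400,400),interpolation=2) # x4
cv2.imwrite("pics/c2.png",np.hstack([a,b]))
E
```

```text
(no output)
```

View pics/c1.png

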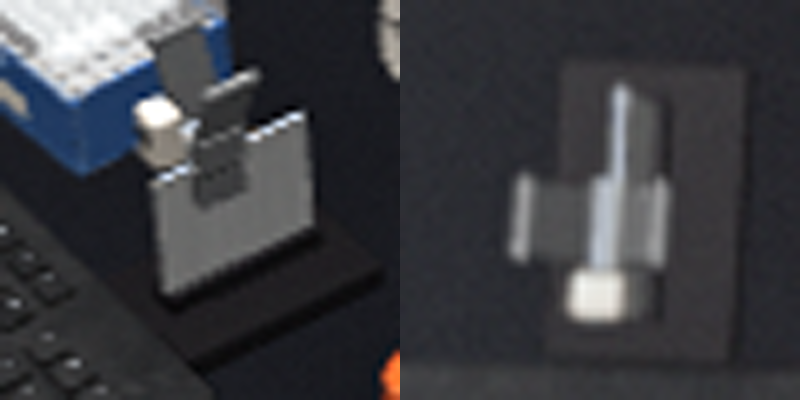

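View pics/c2.png

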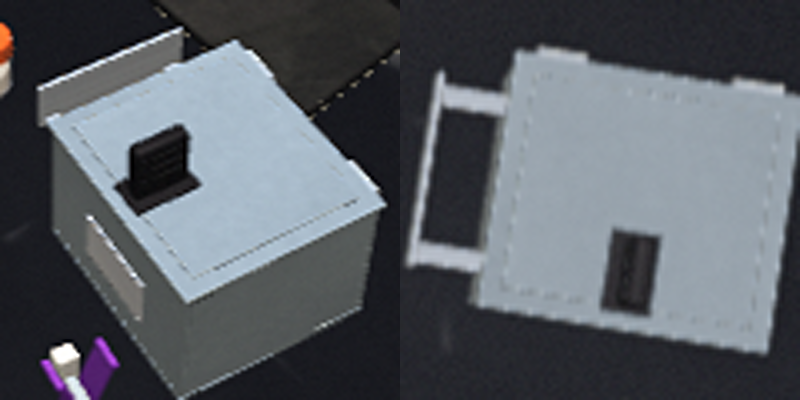

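The crop confirms the grey clip on the stand plate, with its white block on the near (-x world) end. Lever tips are at top px (242,267) and (259.5,267.5). Rail ends are at top px (355,228) and (347.5,276), and scene px (354.6,244) and (312,261). Next I triangulate.

```bash
cat > h.py <<'E'
import cv2,numpy as np
from scipy.spatial.transform import Rotation as R
def ray(c,uv):
    K,T=c["intrinsics"],c["T"]; x,y=((np.array(uv,float)-K[:2,2])/K[0,0])
    d=np.array([x,-y,-1.])
    return T[:3,3],T[:3,:3]@d/np.linalg.norm(d)
def fray(c,uv):  # equidistant fisheye
    K,T=c["intrinsics"],c["T"]; v=(np.array(uv,float)-K[:2,2])/K[0,0]; r=np.linalg.norm(v)+1e-9
    d=np.array([v[0]/r*np.sin(r),-v[1]/r*np.sin(r),-np.cos(r)]); return T[:3,3],T[:3,:3]@d
def onz(r,z): o,d=r; return o+d*(z-o[2])/d[2]
def tri(*rs):
    P=[np.eye(3)-np.outer(d,d) for o,d in rs]; b=sum(p@o for p,(o,d) in zip(P,rs))
    x=np.linalg.solve(sum(P),b); return x,max(np.linalg.norm(p@(x-o)) for p,(o,d) in zip(P,rs))
def quat(yaw): # tool down, tool y along world direction yaw (z rot) 
    y=np.array([np.cos(yaw),np.sin(yaw),0]); z=np.array([0,0,-1.]); return R.from_matrix(np.c_[np.cross(y,z),y,z]).as_quat()
E
python3 - <<'E'
from h import *
np.set_printoptions(precision=1,suppress=True)
S=np.load("pics/scene0.npz");T=np.load("pics/top0.npz")
sa=lambda x,y:ray(S,(230+x/6.667-.5+.075,190+y/6.667-.425)); sb=lambda x,y:ray(T,(227+(x-400+.5)/8-.5,240+(y+.5)/8-.5))
ra=lambda x,y:ray(S,(300+x/3.333-.35,235+y/3.333-.35)); rb=lambda x,y:ray(T,(345+(x-400)/4-.4,210+y/4-.4))
print("stand far end",tri(sa(303,113),sb(622,85)), "scene z80",onz(sa(303,113),80),onz(sa(155,180),80),"top",onz(sb(622,85),80))
print("tips",onz(sb(521,218),130),onz(sb(660,220),130),"block top",onz(sb(597,295),107))
print("tip -y tri", tri(sa(235,85),sb(660,220)),"tip +y",tri(sa(180,35),sb(521,218)))
print("rail far",tri(ra(182,30),rb(440,73)),"near",tri(ra(40,88),rb(410,265)))
print("rail z100 top",onz(rb(440,73),100),onz(rb(410,265),100),"scene",onz(ra(182,30),100),onz(ra(40,88),100))
print("lid corners front +y",tri(ra(50,122),rb(474,304)),"front -y",tri(ra(190,300),rb(768,352)),"back +y",tri(ra(238,42),rb(517,52)),"back -y",tri(ra(385,205),rb(800,97)))
print("tab top",onz(rb(636,240),158),onz(rb(629,300),158), "ends scene",onz(ra(131,148),158),onz(ra(186,128),158))
E
```

```text
stand far end (array([503.8, 292.9,  78.6]), np.float64(1.0651074656101218)) scene z80 [502. 292.  80.] [433.8 294.6  80. ] top [504.5 292.1  80. ]
tips [460.  313.2 130. ] [460.6 271.7 130. ] block top [438.3 293.1 107. ]
tip -y tri (array([460.3, 271.9, 130.2]), np.float64(0.34561236894878905)) tip +y (array([460.9, 313.2, 127.2]), np.float64(0.8521352221230001))
rail far (array([564.9,  44.3,  97.3]), np.float64(0.028458097376096288)) near (array([446.4,  60.1,  99.7]), np.float64(0.2081315022869472))
rail z100 top [564.6  44.4 100. ] [446.2  60.2 100. ] scene [563.   42.3 100. ] [446.4  59.7 100. ]
lid corners front +y (array([424.2,  21.2, 112.8]), np.float64(1.0130188066345727)) front -y (array([ 399.6, -154. ,  117.6]), np.float64(0.20455221182584854)) back +y (array([577. ,  -1.5, 113.8]), np.float64(0.10215194067218085)) back -y (array([ 553.2, -172.9,  113.7]), np.float64(0.719163880300443))
tab top [462.3 -68.2 158. ] [427.5 -64.5 158. ] ends scene [427.2 -61.7 158. ] [466.2 -70.3 158. ]
```

The measurements agree with the description:
- **Stand edge:** 69 mm long, z about 79.
- **Clip tips:** 41 mm apart between centres, z 127–130.
- **Rail:** 119.5 mm long, z 97–100, yaw about -0.135.
- **Lid and tab:** lid z about 114, tab at about (446,-67).

Next I move to the pre-grasp and check from the wrist camera.

```bash
python3 - <<'E'
from cell import ctrl
from h import *
np.set_printoptions(precision=2,suppress=True)
q=quat(np.pi/2-0.025)
print(ctrl.inverse_kinematics([460.3,293,190],q))
ctrl.reach([460.3,293,190],q)
c=ctrl.capture("wrist"); cv2.imwrite("pics/w1.png",c["image"][...,::-1]); np.savez("pics/w1.npz",**c)
print(ctrl.read_tcp_pos(),ctrl.read_clock(),ctrl.read_qpos(),c["T"])
E
```

```text
[-0.54  0.5  -0.1   1.78  0.07  0.86  0.87]
[459.71 294.99 190.2 ] 1.5083 [-0.54  0.5  -0.11  1.78  0.06  0.86  0.87] [[  0.02  -0.95  -0.31 381.18]
 [  1.     0.02   0.   296.34]
 [  0.    -0.31   0.95 333.21]
 [  0.     0.     0.     1.  ]]
```

View pics/w1.png

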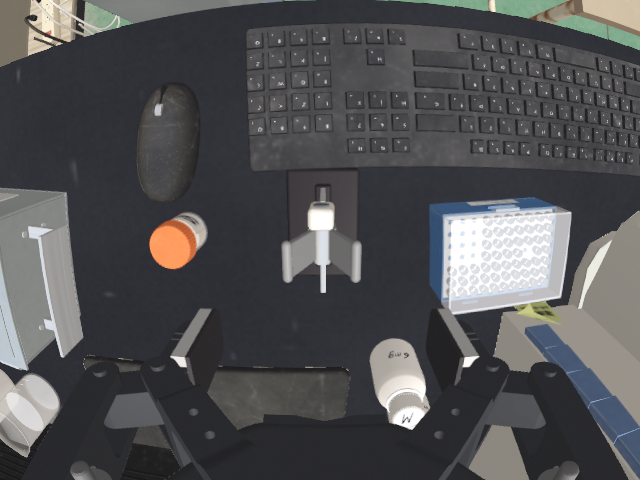

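The wrist view shows the clip at (322,240), with lever tips at (289,262) and (355,262) and the plate edge along column 323. The grasp line is clear of the bottle and tip box. I'll check the numbers, then grasp.

```bash
python3 - <<'E'
from cell import ctrl
from h import *
np.set_printoptions(precision=1,suppress=True)
c=np.load("pics/w1.npz"); T=np.load("pics/top0.npz")
for n,uv in (("tip-",(289,262)),("tip+",(355,262)),("tip- front",(289,243)),("tip- back",(287,281))): print(n,onz(fray(c,uv),129))
for n,uv in (("plate back",(323,291)),("plate front",(323,186))): print(n,onz(fray(c,uv),80))
print("jar",onz(fray(c,(173,250)),53))
print(tri(fray(c,(289,262)),ray(T,(259.2,267.2))),tri(fray(c,(355,262)),ray(T,(242,267))))
print(ctrl.read_tcp_pos(), R.from_quat(ctrl.read_tcp_rot()).as_matrix()[:,1])
E
```

```text
tip- [458.1 274.4 129. ]
tip+ [459.  313.2 129. ]
tip- front [446.4 275.  129. ]
tip- back [470.3 272.5 129. ]
plate back [500.5 293.4  80. ]
plate front [421.5 295.2  80. ]
jar [474.6 167.4  53. ]
(array([460.9, 273.1, 120.7]), np.float64(0.5000569427937207)) (array([459.8, 313.2, 126.8]), np.float64(0.1960808127796748))
[459.7 295.  190.2] [0. 1. 0.]
```

```bash
python3 - <<'E'
from cell import ctrl
from h import *
np.set_printoptions(precision=2,suppress=True)
ctrl.command_gripper(0.8)
print(ctrl.line_to([459.3,293.4,111.5],velocity=100,threshold=10),ctrl.read_tcp_pos(),ctrl.read_force())
p=ctrl.read_tcp_pos(); print("err y",p[1]-293.4)
ctrl.command_gripper(0.0,grasp_force=23)
print(ctrl.read_opening(),ctrl.read_grasp_force(),ctrl.read_tcp_pos(),ctrl.read_force(),ctrl.read_clock())
c=ctrl.capture("wrist"); cv2.imwrite("pics/w2.png",c["image"][150:470,120:540,::-1]); np.savez("pics/w2.npz",**c)
E
```

```text
False [459.77 293.74 112.02] [-0.29  0.22  0.14]
err y 0.33926844135982037
0.1980114900770948 23.895103633403778 [459.58 293.52 112.12] [ 0.22 -0.45  3.87] 3.2667
```

View pics/w2.png

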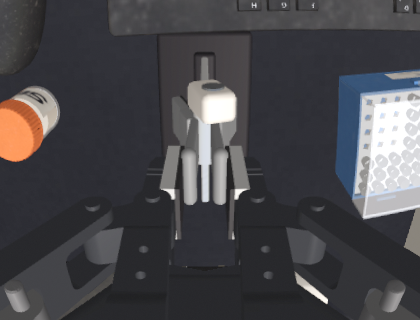

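The clip is squeezed symmetrically between the pads, opening 0.198 with a grip of 24 N, so it's at its stop. Next I lift it and carry it over the rail.

```bash
python3 - <<'E'
from cell import ctrl
from h import *
np.set_printoptions(precision=2,suppress=True)
ctrl.line_to([459.3,293.4,205],velocity=100)
print(ctrl.read_opening(),ctrl.read_grasp_force(),ctrl.read_force())
q=quat(np.pi/2-0.137)
ctrl.line_to([505.5,52.2,205],velocity=150,rot=q)
ctrl.line_to([505.5,52.2,180],velocity=80); ctrl.hold(.2)
print(ctrl.read_opening(),ctrl.read_grasp_force(),ctrl.read_force(),ctrl.read_tcp_pos(),ctrl.read_clock())
c=ctrl.capture("wrist"); cv2.imwrite("pics/w3.png",c["image"][...,::-1]); np.savez("pics/w3.npz",**c)
s=ctrl.capture("scene"); np.savez("pics/s3.npz",**s); t=ctrl.capture("top"); np.savez("pics/t3.npz",**t)
a=cv2.resize(s["image"][200:300,280:380,::-1],(400,400),interpolation=2)
b=cv2.resize(c["image"][140:340,220:420,::-1],(400,400),interpolation=2)
cv2.imwrite("pics/c3.png",np.hstack([a,b]))
E
```

```text
0.20416019139788547 23.525622189044952 [ 0.31 -0.53 -0.47]
0.19692787933804834 23.526965081691742 [-0.18 -0.98 -0.26] [505.9   52.29 180.52] 6.8417
```

View pics/c3.png

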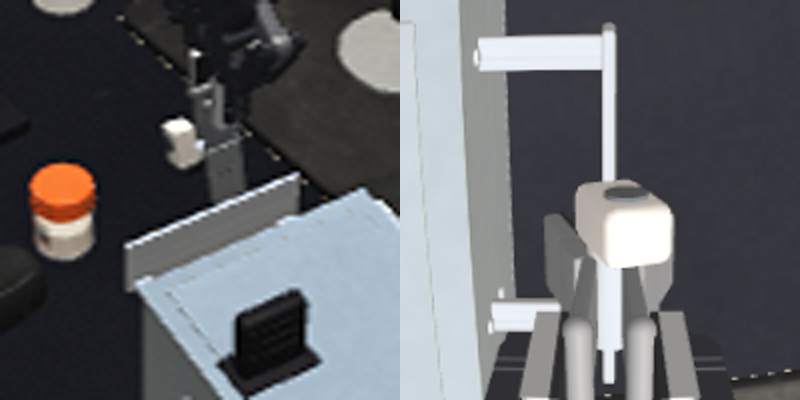

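The clip hangs upright and open, and the rail edge (crop col 609) lies midway between the jaws (563 and 657). I lower it and release.

```bash
python3 - <<'E'
from cell import ctrl
from h import *
np.set_printoptions(precision=2,suppress=True)
c=np.load("pics/w3.npz"); print("rail near end",onz(fray(c,(324.3,154)),100),"far",onz(fray(c,(324.3,330)),100))
print(ctrl.line_to([505.5,52.2,131],velocity=70,threshold=8),ctrl.read_tcp_pos(),ctrl.read_force())
for o in (.3,.4,.5,.62): ctrl.command_gripper(o)
print(ctrl.read_opening(),ctrl.read_force(),ctrl.read_clock())
ctrl.command_gripper(.8)
print(ctrl.line_to([505.5,52.2,215],velocity=100,threshold=6),ctrl.read_tcp_pos(),ctrl.read_clock())
c=ctrl.capture("wrist"); np.savez("pics/w4.npz",**c); s=ctrl.capture("scene"); np.savez("pics/s4.npz",**s); t=ctrl.capture("top"); np.savez("pics/t4.npz",**t)
a=cv2.resize(s["image"][200:300,280:380,::-1],(400,400),interpolation=2)
b=cv2.resize(c["image"][130:330,220:420,::-1],(400,400),interpolation=2)
cv2.imwrite("pics/c4.png",np.hstack([a,b]))
E
```

```text
rail near end [444.    61.11 100.  ] far [562.46  44.88 100.  ]
True [504.8   51.96 132.08] [-1.44  0.12  5.66]
0.6168498929142061 [0.5  0.09 0.67] 8.675
False [504.95  52.11 214.39] 9.9583
```

View pics/c4.png

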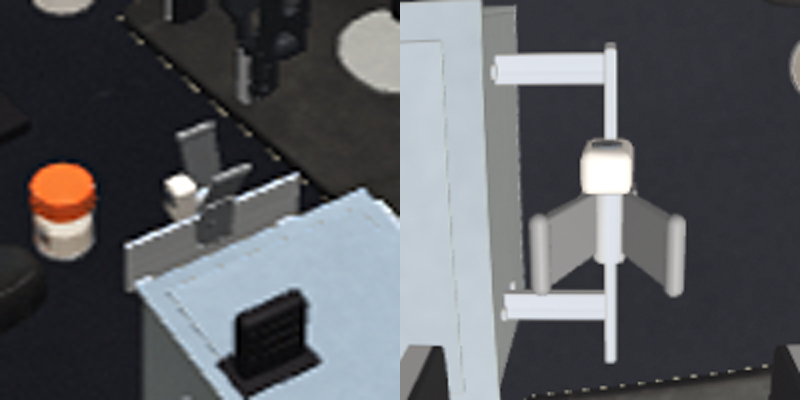

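The clip sits upright and closed on the rail, level with its two bracket-side tips at crop px (540,255) and (675,255). I check its height from two views, then move above the tab and look.

```bash
python3 - <<'E'
from cell import ctrl
from h import *
np.set_printoptions(precision=2,suppress=True)
W=np.load("pics/w4.npz");S=np.load("pics/s4.npz")
print("tips",tri(fray(W,(290,257.5)),ray(S,(337.6,243.5))),tri(fray(W,(357.2,257.5)),ray(S,(329,231.8))))
q=quat(np.pi/2-0.137)
ctrl.command_gripper(1.0)
ctrl.line_to([445,-68,225],velocity=150,rot=q); ctrl.hold(.1)
c=ctrl.capture("wrist"); np.savez("pics/w5.npz",**c); cv2.imwrite("pics/w5.png",c["image"][100:460,120:520,::-1])
print(ctrl.read_tcp_pos(),ctrl.read_clock(),ctrl.read_opening())
E
```

```text
tips (array([500.38,  31.9 , 146.69]), np.float64(0.27169279184681044)) (array([505.6 ,  71.68, 150.35]), np.float64(1.3334552276998775))
[445.36 -67.04 224.89] 11.625 0.9986583638461272
```

View pics/w5.png

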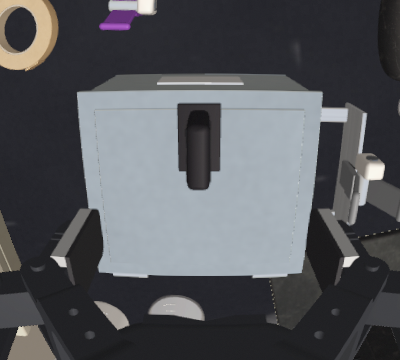

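The clip tips are at z 147–150, so its origin is about 12 mm above the edge, which is right. The tab's top runs from (199,112) to (199,189) in this crop. I measure it from two views, then grasp.

```bash
python3 - <<'E'
from cell import ctrl
from h import *
np.set_printoptions(precision=2,suppress=True)
W=np.load("pics/w5.npz");S=np.load("pics/scene0.npz")
f=tri(fray(W,(319,288)),ray(S,(300+183/3.333,235+128/3.333)))
print("far top",f,onz(fray(W,(319,289)),158),onz(fray(W,(319,212)),158))
q=quat(np.pi/2-0.137)
far=onz(fray(W,(319,289)),158)
xd=np.array([np.cos(.137),-np.sin(.137)])
c=far[:2]-21*xd; print("tab centre",c)
assert abs(c[0]-445)<8 and abs(c[1]+68)<6
print(ctrl.line_to([*c,148-18.7+2],velocity=100,threshold=8),ctrl.read_tcp_pos(),ctrl.read_force())
ctrl.command_gripper(0.0,grasp_force=40)
print(ctrl.read_opening(),ctrl.read_grasp_force(),ctrl.read_tcp_pos(),ctrl.read_force(),ctrl.read_clock())
E
```

```text
far top (array([462.27, -72.21, 160.83]), np.float64(0.4937900365251598)) [463.7 -72.4 158. ] [415.3  -65.65 158.  ]
tab centre [442.9  -69.54]
False [443.38 -69.57 131.72] [-0.47 -0.06 -0.27]
0.15841811122127897 45.28466999530792 [442.74 -70.38 131.39] [-2.22 -2.55  1.7 ] 13.3583
```

```bash
python3 - <<'E'
from cell import ctrl
from h import *
np.set_printoptions(precision=2,suppress=True)
xd=np.array([np.cos(.137),-np.sin(.137)])
p0=np.array(ctrl.read_tcp_pos()); h=40.5; r=np.hypot(120,h); phi=np.arctan2(h,120)
for a in np.radians(np.arange(5,51,5)):
    d=120-r*np.cos(phi+a); z=r*np.sin(phi+a)-h
    ctrl.line_to([*(p0[:2]+d*xd),p0[2]+z],velocity=50)
    print(round(np.degrees(a)),ctrl.read_force(),ctrl.read_grasp_force(),ctrl.read_opening())
ctrl.hold(.5); print(ctrl.read_tcp_pos()-p0,ctrl.read_clock())
for n in("scene","top","wrist"):
    c=ctrl.capture(n); np.savez(f"pics/{n}6.npz",**c)
    if n=="scene": a=cv2.resize(c["image"][190:350,280:440,::-1],(400,400),interpolation=2)
    if n=="wrist": b=cv2.resize(c["image"][...,::-1],(400,300))
cv2.imwrite("pics/c6.png",np.hstack([a,cv2.copyMakeBorder(b,0,100,0,0,0)]))
E
```

```text
5 [ 0.66 -1.68 -5.02] 43.87925863265991 0.1572132574583878
10 [ 0.77 -1.42 -4.47] 43.48087012767792 0.1607407513231095
15 [-2.27 -1.16 -4.65] 43.36646318435669 0.15694744300737767
20 [-1.65 -0.7  -3.56] 43.3656907081604 0.15498981851283541
25 [-3.68 -1.85 -1.59] 43.68088245391846 0.15715473068111072
30 [-5.7  -1.25 -0.38] 44.13349628448486 0.15561059449779924
35 [-4.76 -0.4  -1.97] 44.57677781581879 0.1552038972178832
40 [-4.91 -1.7  -1.44] 44.84957277774811 0.15719695241200088
45 [-5.6   0.25 -2.46] 44.98981475830078 0.1578659669090601
50 [-3.88 -1.22 -3.67] 45.03378868103027 0.15591756783686483
[ 73.41 -10.06  77.42] 17.6083
```

View pics/c6.png

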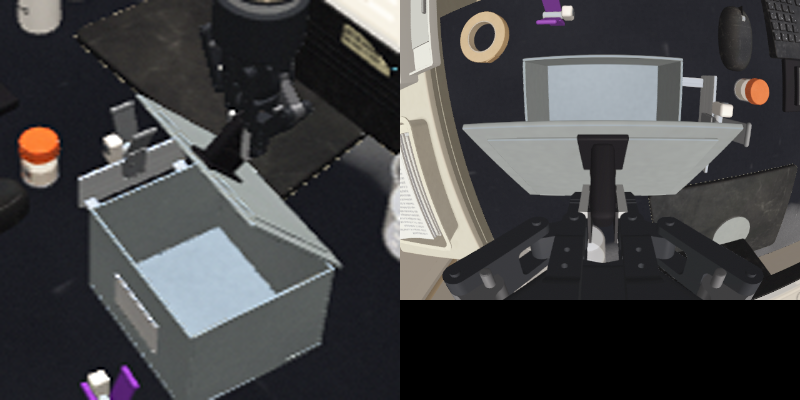

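The lid is open in the fingers and the clip is still on the rail. I measure the lid angle from its front +y corner, at scene (334.8,228.4) and wrist (557,197).

```bash
python3 - <<'E'
from h import *
W=np.load("pics/wrist6.npz");S=np.load("pics/scene6.npz")
xd=np.array([np.cos(.137),-np.sin(.137)]);H=np.array([561.8,-86.4])
for w in ((557,195),(557,199)):
    p,e=tri(fray(W,w),ray(S,(334.5,228)))
    d=(H-p[:2])@xd; print(p.round(1),round(e,2),"len",np.hypot(d,p[2]-110).round(1),"ang",np.degrees(np.arctan2(p[2]-112,d)).round(1))
# other front corner, by the wrist ray alone cut with circle of radius 153 about the hinge
o,v=fray(W,(63*1.6,125*1.6)); t=np.linspace(50,500,9000)[:,None]; P=o+t*v
d=(H-P[:,:2])@xd; r=np.hypot(d,P[:,2]-110); i=np.argmin(abs(r-152)); print(P[i].round(1),r[i],np.degrees(np.arctan2(P[i,2]-112,d[i])))
E
```

```text
[469.8  11.3 231.6] 2.83 len 160.3 ang 48.9
[472.4  14.2 227.7] 2.68 len 155.9 ang 48.5
[ 449.2 -161.2  223.3] 151.99842944616887 47.66311945297341
```

The angle reads 48–49° from the images and 50.05° from the hand's arc, so it's inside 45–55°. Handing in.

```bash
python3 - <<'E'
from cell import ctrl
print(ctrl.read_grasp_force(),ctrl.read_clock()); print(ctrl.hand_in())
E
```

```text
44.93239760398865 17.7583
the job is handed in; nothing more can be done
None
```

I clipped the sensor onto the rail and let go of it, then raised the lid; I handed in at 17.8 s still holding it at about 49–50°, and the verdict was not shown.

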